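Shut the kitchen knife away and clip the box

ROBOT

A 6-joint arm with a two-finger parallel gripper is mounted at the origin on the work surface. World frame = base frame: x ahead of the robot, y to its left, z up, the work surface at z = 0. Lengths are in m, angles in rad, forces in N, time in s.
With the tool pointing down it reaches from about 0.35 to 0.775 m from the base axis. Payload 5.5 kg.
Tool frame: the origin (TCP) lies midway between the tips of the shut fingers; the grasp point (between the pads) lies 19 mm behind it; z points along the fingers, y is the line along which they close (so a half turn about z gives the same grasp; the last joint's range is limited). The gripper opens to 85 mm and grips with 20 to 120 N. Pads are 22 mm wide; open, the fingers measure 114 mm over their backs; the gripper's body (76 mm by 85 mm) begins 54 mm behind the grasp point. The pads swing forward as they close: fully open they stand 13 mm farther back than shut.
Start: joints at [0.96, 0.313, 0.046, 1.304, 0, 1.431], TCP at [0.261, 0.512, 0.231] pointing down, gripper open.
Joint ranges: [-2.76, 2.76], [-0.86, 1.69], [-1.03, 1.26], [-2.2, 2.34], [-1.47, 1.5], [-3.14, 3.14]. Speed limits (rad/s): [2.57, 2.57, 3.14, 3.14, 3.14, 3.14].

INTERFACE

Orientations are given as a rotation vector (axis times angle).
In Python, from workcell import bot gives the robot as it stands.
- The arm moves only by the tool jog_arm, never from a script. Its argument "motion" is a list of rows, each an object of numbers: "dx", "dy", "dz": the shift along the world's x, y, z in mm; "ax", "ay", "az": the turn, a rotation vector about the world's x, y, z in degrees; "grip": the opening, from -1 (shut) to 1 (fully open). A call has 1 to 20 rows; each row is the pose to reach, as a shift and turn from the pose commanded when the call began; what a row does not reach only later rows make up. A row lasts 1/8 s, in which the tool goes at most 62.5 mm and 10.7 degrees, less where a joint would pass 70% of its speed; a pose out of reach is approached as far as the arm can. A call with a gripper value outside its range is refused whole. The fingers move at their own pace and stop on an object; "newtons" is the grip in N (left out, the last holds). Time passes only in rows, so rows that repeat a pose let the fingers close. It gives the time, the measured TCP pose, the force, the opening and the grip force at its end, in the units of the state.
- bot.state(): the state, without advancing time (a new reading comes with each control period).
- bot.capture(name): name is "scene" or "top" or "wrist"; returns (picture, depth): 420x560x3 uint8, blue, green, red; 420x560 float32, m along the optical axis (not along the pixel's ray), 0 where there is no reading.
- bot.camera_params(name): a dict with "K" (3x3 intrinsics, pixels), "k1" (the pictures are not rectified: a ray, as slopes to the right and down, at radius r is drawn at 1 + k1 r^2 times it, then the intrinsics apply), "cam_to_world" (4x4, takes a point from camera to world coordinates). Camera axes: x right, y up, looking along -z (the intrinsics and any distortion apply to the point x, -y, -z); pixel columns grow to the right and rows downward; lengths in m; the calibration is good to about 2 mm. A picture is of the moment at which its call begins: read the wrist's pose just before it. camera_params takes no time and is no camera call; for the wrist camera it gives the pose at the moment of the call.
- bot.close_job(): hands the job in; it is judged then, once.
The state is a dict: "t": time; "joints": joint angles; "qd": joint speeds; "joint_torque": joint torques, N m; "ee_pos": TCP position; "orientation": TCP orientation; "wrist_force": force on the tool from outside, world axes, zero at the start; "torque": the same for the moment, N m; "finger_gap": finger opening in m; "gripper_force": force on a finger pad.
Only numpy, scipy, OpenCV 4.12 (cv2) and the standard library are available. Lean on these libraries where they do the work, as an engineer would, in place of code of your own. Each camera call takes 0.05 s, during which the arm holds its last target. There are 200 camera calls.

TASK

The cooking lesson is over: put the kitchen knife from the chopping board into the open metal knife box, lying fully inside, and close the lid so that the staple comes up through the slot in the lid's tongue. Then take the snap hook and push its sprung gate against one upright leg of the staple until the leg is inside the hook and the gate has snapped shut behind it, and let go, leaving the hook clipped there. Leave the peeler and the apple where they are.

Things in the scene. Friction and masses are not known exactly. Their poses are not given: they have to be found in the camera images.
- knife: Kitchen knife lying on its side on the chopping board, 190 long: black handle 105 x 22 wide x 16 high with three rivets, steel blade 85 x 20 x 2.5. 80 g. Origin on the underside; +x along the knife to the blade tip, z up. Handle spans x = -97.5 to 7.5, blade x = 7.5 to 92.5; good grip at x = -25, across y.
- knife_tip (a point): Point of the knife's blade, at x = 92.5 in the knife's frame.
- knife_butt (a point): Rear end of the knife's handle, at x = -97.5 in the knife's frame.
- peeler: Peeler with a like black handle (100 x 20 x 16) but a Y-shaped head with a short cross blade 52 wide; lies on the board beside the knife, either may be the nearer to the box. To be left alone.
- board: White chopping board, 300 (x) x 200 (y) x 12 thick, fixed. Origin at the centre of its underside.
- box: Open aluminium box fixed to the table, outer 160 (x) x 250 (y) x 60 high, walls and floor 4 thick. Origin at the centre of its underside. Its front is its -x side (facing roughly the robot's right, world -y); the lid is hinged on its +x side. In the middle of the front a steel ledge sticks out 36 (its top at z = 56) and carries the staple.
- leg_a (a point): Staple: an upright inverted U of 7 mm round steel rod in the box's plane x = -98, legs at box y = +22 and -22, centre of its top bar at z = 112. This point is on the axis of the leg at y = +22, at z = 76.
- leg_b (a point): Point on the axis of the staple's leg at box y = -22, at z = 76 (box x = -98).
- lid (a joint): Lid angle in rad: 0 shut; starts at 1.45 to 1.75 (about upright, on the side away from the staple). A stiff hinge keeps it where it is left; some 3 to 4 N at its edge move it. Plate 160 x 250 x 6, its underside on the rim (z = 60), its top at z = 66 when shut.
- lid_hinge (a point): Middle of the lid's hinge axis (along box y), at box x = +80, z = 60. The lid's free edge is 160 from it; there a steel tongue 94 wide sticks out another 38, with a slot 18 x 60 that drops over the staple (tongue's end 198 from the hinge, top at z = 66 when shut).
- hook: Dark steel snap hook lying flat on the table, 127 long, 120 g. Origin on the underside below the middle of its grip; +x to its mouth, z up. Grip: a block 50 long (x = -25 to 25), 22 wide, 18 high, to be gripped across y. Ahead of it two prongs, 10 thick (z = 4 to 14), 46 wide over both, reach to x = 84.
- hook_mouth (a point): Middle of the hook's mouth, at hook x = 79, y = 3, z = 9. The prongs' inner faces are at y = +15 and -15, a short nose on the -y prong leaves the mouth free from y = -9 to +15; the throat behind it ends at x = 33. The gate closes the mouth.
- gate (a joint): Angle in rad of the hook's bright steel gate: 0 shut (a spring keeps it so), to 1.45 pushed inward. Hinged on the +y prong at hook x = 79, y = 17; 26 long, across the mouth. Opens with 2 to 8 N on the hook; it snaps shut behind a staple leg when the leg's axis is at hook x = 57 to 46 or less (the leg meets the throat's bottom at x = 36.5).
- apple: Apple, 72 across and 66 high, standing on the table beyond the hook. Origin under its middle. To be left alone.
There are look-alikes about, which are no part of the job. Of the things shaped like the knife, the black one is meant.

How it is judged:
On the way, in this order (a step that is already met when the one before it is completed fails the run):
1. the knife lies wholly inside the box (x of knife_tip in the frame of box between -0.078 and 0.078 m and y of knife_tip in the frame of box between -0.123 and 0.123 m and z of each of knife_tip, knife_butt in the frame of box below 0.045 m and x of knife_butt in the frame of box between -0.078 and 0.078 m and y of knife_butt in the frame of box between -0.123 and 0.123 m), for 0.2 s.
2. the lid is shut over it (all of step 1 and value of joint lid below 0.05 rad), for 0.2 s.
3. a leg of the staple, in the hook's mouth, pushes the gate open (value of joint lid below 0.05 rad and value of joint gate above 0.4 rad and contact force between hook and box above 0.3 N and ((x of leg_a in the frame of hook between 0.03 and 0.09 m and y of leg_a in the frame of hook between -0.02 and 0.02 m and z of leg_a in the frame of hook between -0.03 and 0.045 m) or (x of leg_b in the frame of hook between 0.03 and 0.09 m and y of leg_b in the frame of hook between -0.02 and 0.02 m and z of leg_b in the frame of hook between -0.03 and 0.045 m))), for 0.04 s.
4. the leg is inside the hook and the gate has snapped shut (value of joint lid below 0.05 rad and value of joint gate below 0.12 rad and ((x of leg_a in the frame of hook between 0.01 and 0.082 m and y of leg_a in the frame of hook between -0.017 and 0.017 m and z of leg_a in the frame of hook between -0.03 and 0.045 m) or (x of leg_b in the frame of hook between 0.01 and 0.082 m and y of leg_b in the frame of hook between -0.017 and 0.017 m and z of leg_b in the frame of hook between -0.03 and 0.045 m))), for 0.2 s.
At the end, for the whole second after the job is handed in: Knife at rest wholly inside the box (both ends within its walls, below 45 mm); lid shut within 0.05 rad; a staple leg inside the hook (leg point at hook x 10 to 82, y within 17, z -30 to 45 mm), its gate shut within 0.12 rad, hook released and at rest (all of step 1 and all of step 4 and linear speed of each of hook, knife below 0.05 m/s); the robot touches nothing.
It fails at once if the peeler is moved by more than 50 mm (distance of peeler from where it was at the start of the episode above 0.05 m).
It fails at once if the apple is moved by more than 50 mm (distance of apple from where it was at the start of the episode above 0.05 m).
It also fails if it takes over 61 s, if anything falls off the work surface, if the arm or the gripper's body presses on something with over 40 N, if the wrist force passes 120 N, or if a joint passes its speed limit or range.

## Working session

There is one attempt and no reset: what is moved stays moved. The work goes in short steps, Python scripts to look and compute and a tool call to move; the robot and the scene stay as the last step left them, time stands still between calls to the robot, and variables do not carry over. Pictures are saved under pics/ and viewed, at most 10 in all, crops included, and the job is handed in when it is done.

Besides the shell and the picture viewer there is one more tool, called as name(argument=value, ...), one argument or row to a line, values as JSON. jog_arm: Moves the arm, as the interface text tells. Its arguments: {"type":"object","properties":{"motion":{"type":"array"},"newtons":{"type":"number"}},"required":["motion"]}

```bash
ls; mkdir -p pics; cat > h.py <<'E'
import numpy as np, cv2
from workcell import bot
def cap(n, save=None):
    p=bot.camera_params(n); im,d=bot.capture(n)
    if save: cv2.imwrite('pics/'+save+'.png',im); np.savez('pics/'+save+'.npz',im=im,d=d,K=p['K'],k1=p['k1'],T=p['cam_to_world'])
    return im,d,p
def load(s):
    z=np.load('pics/'+s+'.npz'); return z['im'],z['d'],dict(K=z['K'],k1=float(z['k1']),cam_to_world=z['T'])
def rays(uv,p):
    uv=np.asarray(uv,float).reshape(-1,1,2)
    return cv2.undistortPoints(uv,np.array(p['K'],float),np.array([p['k1'],0,0,0.])).reshape(-1,2)
def atdepth(uv,d,p):
    uv=np.asarray(uv,float).reshape(-1,2); s=rays(uv,p)
    z=np.array([d[int(round(v)),int(round(u))] for u,v in uv]); T=np.array(p['cam_to_world'])
    c=np.c_[s[:,0]*z,-s[:,1]*z,-z]; return c@T[:3,:3].T+T[:3,3]
def atz(uv,h,p):
    s=rays(uv,p); T=np.array(p['cam_to_world']); r=np.c_[s[:,0],-s[:,1],-np.ones(len(s))]@T[:3,:3].T
    return T[:3,3]+r*((h-T[2,3])/r[:,2])[:,None]
def cloud(d,p):
    v,u=np.mgrid[:420,:560]; uv=np.c_[u.ravel(),v.ravel()].astype(float); s=rays(uv,p); z=d.ravel().astype(float)
    T=np.array(p['cam_to_world']); return (np.c_[s[:,0]*z,-s[:,1]*z,-z]@T[:3,:3].T+T[:3,3]).reshape(420,560,3)
E
python3 - <<'E'
from h import *
for n in('top','scene'):
    im,d,p=cap(n,n); print(n,np.round(p['cam_to_world'],3).tolist(),p['k1'])
print(bot.state())
E
```

```text
pics
top [[0.019, 0.991, -0.131, 0.272], [-1.0, 0.02, 0.004, -0.157], [0.006, 0.131, 0.991, 1.463], [0.0, 0.0, 0.0, 1.0]] -0.0369922072961376
scene [[0.378, -0.62, 0.687, 1.146], [0.925, 0.236, -0.297, -0.459], [0.022, 0.748, 0.663, 0.77], [0.0, 0.0, 0.0, 1.0]] 0.01656450724089979
{'t': 0.1, 'joints': array([ 9.60379402e-01,  3.13912017e-01,  4.50995840e-02,  1.30358459e+00,
       -9.13812226e-07,  1.43121183e+00]), 'qd': array([-8.79221418e-04, -3.21476593e-03,  2.11438216e-03,  1.55687606e-04,
       -3.54457957e-05, -6.03346753e-04]), 'joint_torque': array([ 3.29463452e-03, -4.81726134e+01,  2.99243617e+01,  1.27091078e-02,
        1.30259903e-05,  9.35039566e-06]), 'ee_pos': array([0.26057963, 0.51206623, 0.23050845]), 'orientation': array([-7.32632629e-01, -3.05436904e+00,  2.33973137e-03]), 'wrist_force': array([-0.11967691, -0.41025771,  0.43970993]), 'torque': array([ 0.00992908,  0.01652228, -0.03268611]), 'gripper_force': 0.0, 'finger_gap': 0.08519850334265124}
```

View pics/top.png

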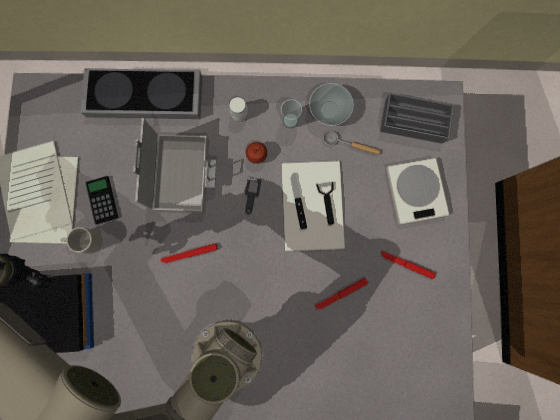

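View pics/scene.png

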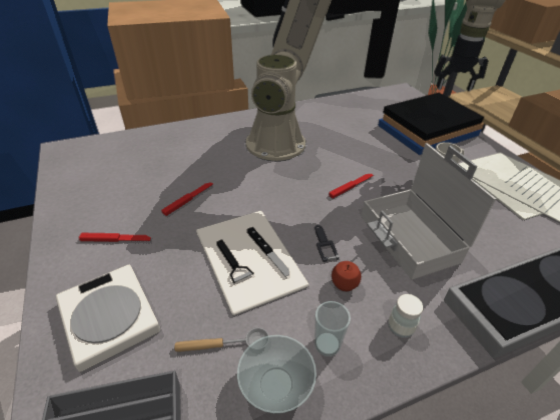

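The top view shows the knife (tip about (295,174), butt (303,228)), the peeler to its right, and the hook at (251,195) with its prongs pointing up toward the apple (257,152). The box is at (182,172) with its lid open to the left and the staple near (212,172). I'll enlarge this area.

```bash
python3 - <<'E'
from h import *
im,d,p=load('top'); X=cloud(d,p)
cv2.imwrite('pics/c1.png',cv2.resize(im[110:260,130:350],None,fx=3.6,fy=3.6,interpolation=cv2.INTER_CUBIC))
print(X[240,220],X[120,330])
# board corners area
for uv in [(182,172),(300,215),(257,152),(213,172),(140,150)]: print(uv,np.round(X[uv[1],uv[0]],3))
# masks
Z=X[...,2]; hsv=cv2.cvtColor(im,cv2.COLOR_BGR2HSV)
def rect(m,name):
    n,l,s,c=cv2.connectedComponentsWithStats(m.astype(np.uint8))
    for i in range(1,n):
        if s[i,4]>60:
            q=X[l==i]; r=cv2.minAreaRect((q[:,:2]*1000).astype(np.float32)); print(name,s[i],np.round(np.median(q[:,2]),3),np.round(r[0]),np.round(r[1]),round(r[2],1))
roi=np.zeros(im.shape[:2],bool); roi[160:235,235:345]=1
dark=(hsv[...,2]<60)&roi
rect(dark,'dark')
b=(hsv[...,2]>190)&(hsv[...,1]<50); b[:, :275]=0; b[:155]=0;b[255:]=0;b[:,350:]=0; rect(b,'board')
roi2=np.zeros_like(roi); roi2[110:230,120:225]=1
rect((Z>0.045)&(Z<0.075)&roi2,'rim')
rect((Z>0.085)&roi2,'lid')
E
```

```text
[ 0.37440205  0.03578953 -0.0097006 ] [ 0.79126302 -0.32850864  0.01533642]
(182, 172) [0.601 0.171 0.005]
(300, 215) [ 0.459 -0.229  0.029]
(257, 152) [ 0.662 -0.084  0.055]
(213, 172) [0.592 0.058 0.055]
(140, 150) [0.614 0.247 0.227]
dark [245 179  17  36 260] 0.014 [522. -64.] [ 48. 124.] 81.6
dark [317 182  17  43 211] 0.026 [ 411. -273.] [100. 348.] 66.1
dark [295 198  12  31 194] 0.027 [ 467. -230.] [105.  21.] 12.0
board [ 282  162   61   63 1907] 0.011 [ 458. -266.] [209. 379.] 88.4
rim [120 110  78   5 288] 0.049 [796. 252.] [ 16. 261.] 0.5
rim [150 134  66  78 892] 0.057 [587. 152.] [201. 253.] 88.5
lid [ 133  118   24   91 1361] 0.18 [436. 110.] [601. 176.] 42.2
```

View pics/c1.png

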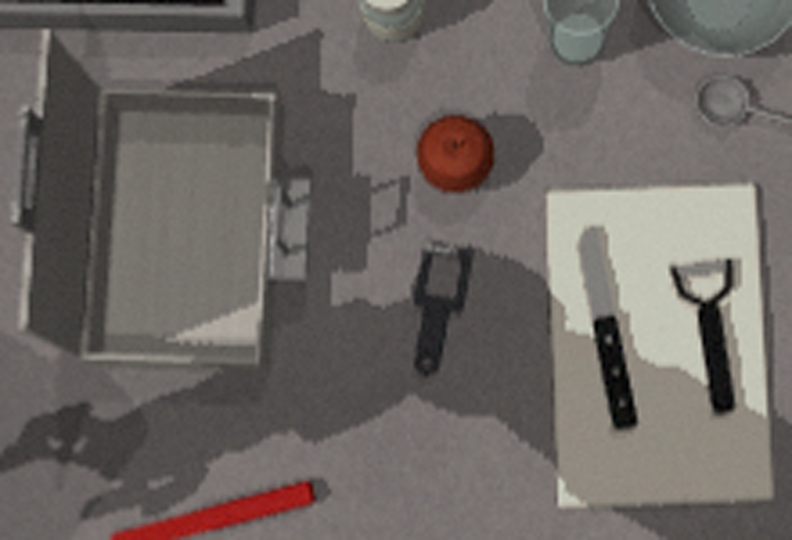

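The enlargement shows, in crop pixels:
- **Box:** rim corners at (100,92), (277,95), (262,362) and (82,358). The ledge and staple are at about (290,230).
- **Hook:** prong tips at (448,247), grip end at (427,375).
- **Knife:** tip (590,228), butt (627,427).

The hook can be clipped from the lid side with its mouth facing outward (world -y), so it will rest flat on the shut lid. Next I'll convert these pixels at their known heights.

```bash
python3 - <<'E'
from h import *
im,d,p=load('top')
f=lambda c,h:np.round(atz(np.array(c)/3.6+[130,110],h,p)[:,:2]*1000).tolist()
print('box rim',f([(100,92),(277,95),(262,362),(82,358)],.06))
print('ledge',f([(310,180),(303,282)],.056))
print('board',f([(547,190),(755,183),(773,498),(560,507)],.012))
print('knife butt,neck',f([(627,427),(604,318)],.028),'tip',f([(592,227)],.016))
print('peeler',f([(722,412),(704,268)],.028))
print('hook grip end,front; prong mid; tips',f([(427,375)],.018),f([(436,312)],.018),f([(448,247)],.014))
print('prongs wide L/R',f([(416,300),(465,305),(425,249),(472,251)],.014))
print('apple',f([(456,153)],.035))
# rim with pixels in X, line fit of rim
E
```

```text
box rim [[710.0, 245.0], [710.0, 83.0], [463.0, 86.0], [464.0, 247.0]]
ledge [[632.0, 50.0], [538.0, 52.0]]
board [[638.0, -167.0], [649.0, -362.0], [353.0, -379.0], [342.0, -184.0]]
knife butt,neck [[415.0, -244.0], [515.0, -221.0]] tip [[603.0, -209.0]]
peeler [[430.0, -330.0], [563.0, -313.0]]
hook grip end,front; prong mid; tips [[460.0, -59.0]] [[519.0, -66.0]] [[581.0, -75.0]]
prongs wide L/R [[531.0, -47.0], [527.0, -93.0], [579.0, -54.0], [578.0, -98.0]]
apple [[666.0, -82.0]]
```

The sizes check out: knife 191 mm, box about 161 × 247 mm, board about 300 mm, hook about 122 mm plus edge. I'll move above the knife and check with the wrist camera.

jog_arm(
  motion=[
    {"dx":225,"dy":-741,"dz":0,"az":38.5,"grip":0.3},
    {"dx":225,"dy":-741,"dz":0,"az":38.5,"grip":0.3},
    {"dx":225,"dy":-741,"dz":0,"az":38.5,"grip":0.3},
    {"dx":225,"dy":-741,"dz":0,"az":38.5,"grip":0.3},
    {"dx":225,"dy":-741,"dz":0,"az":38.5,"grip":0.3},
    {"dx":225,"dy":-741,"dz":0,"az":38.5,"grip":0.3},
    {"dx":225,"dy":-741,"dz":0,"az":38.5,"grip":0.3},
    {"dx":225,"dy":-741,"dz":0,"az":38.5,"grip":0.3},
    {"dx":225,"dy":-741,"dz":0,"az":38.5,"grip":0.3},
    {"dx":225,"dy":-741,"dz":0,"az":38.5,"grip":0.3},
    {"dx":225,"dy":-741,"dz":0,"az":38.5,"grip":0.3},
    {"dx":225,"dy":-741,"dz":0,"az":38.5,"grip":0.3},
    {"dx":225,"dy":-741,"dz":0,"az":38.5,"grip":0.3},
    {"dx":225,"dy":-741,"dz":0,"az":38.5,"grip":0.3},
    {"dx":225,"dy":-741,"dz":0,"az":38.5,"grip":0.3},
  ],
  newtons=40,
)

```text
schema error: expected keys dx, dy, dz, ax, ay, az, grip
```

```bash
python3 - <<'E'
from h import *
s=bot.state();print(s['t'],s['ee_pos'],s['orientation'],s['joints'],s['finger_gap'])
im,d,p=cap('wrist','w1')
hsv=cv2.cvtColor(im,cv2.COLOR_BGR2HSV); X=cloud(d,p)
m=(hsv[...,2]<70)
n,l,st,c=cv2.connectedComponentsWithStats(m.astype(np.uint8))
for i in range(1,n):
    if st[i,4]>300:
        v,u=np.nonzero(l==i); q=atz(np.c_[u,v],.028,p)[:,:2]*1000
        print(st[i],np.round(np.nanmedian(X[l==i][:,2]),3),[np.round(a,1) for a in cv2.minAreaRect(q.astype(np.float32))])
E
```

```text
0.1 [0.26057963 0.51206623 0.23050845] [-7.32632629e-01 -3.05436904e+00  2.33973137e-03] [ 9.60379402e-01  3.13912017e-01  4.50995840e-02  1.30358459e+00
 -9.13812226e-07  1.43121183e+00] 0.08519850334265124
[   88     0   415   209 49022] 0.085 [array([112.4, 612.3]), array([264.7, 345.2]), np.float64(5.8)]
[521 148  39  17 446] -0.556 [array([364.3, 800.8]), array([54.2, 14.3]), np.float64(59.3)]
[    0   260   560   160 50345] 0.311 [array([470. , 409.8]), array([905.5, 287.8]), np.float64(63.1)]
```

View pics/w1.png

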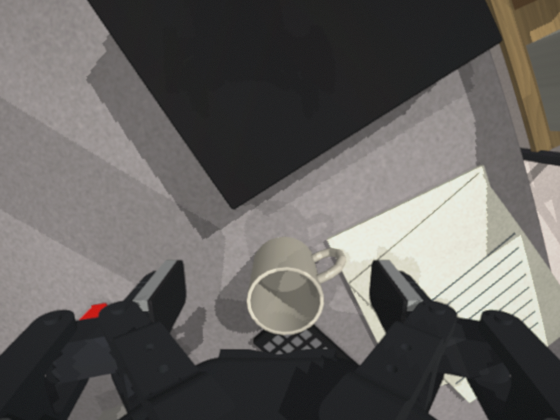

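The call was refused because every key has to be present, so the arm hasn't moved. The wrist picture shows the start area: a mug at (285,290) and the finger pads at (165,285) and (395,285). The mug is below the arm, and the sideways path at this height clears it.

jog_arm(
  motion=[
    {"dx":0,"dy":-10,"dz":20,"ax":0,"ay":0,"az":0,"grip":0.3},
    {"dx":225,"dy":-741,"dz":0,"ax":0,"ay":0,"az":38.5,"grip":0.3},
    {"dx":225,"dy":-741,"dz":0,"ax":0,"ay":0,"az":38.5,"grip":0.3},
    {"dx":225,"dy":-741,"dz":0,"ax":0,"ay":0,"az":38.5,"grip":0.3},
    {"dx":225,"dy":-741,"dz":0,"ax":0,"ay":0,"az":38.5,"grip":0.3},
    {"dx":225,"dy":-741,"dz":0,"ax":0,"ay":0,"az":38.5,"grip":0.3},
    {"dx":225,"dy":-741,"dz":0,"ax":0,"ay":0,"az":38.5,"grip":0.3},
    {"dx":225,"dy":-741,"dz":0,"ax":0,"ay":0,"az":38.5,"grip":0.3},
    {"dx":225,"dy":-741,"dz":0,"ax":0,"ay":0,"az":38.5,"grip":0.3},
    {"dx":225,"dy":-741,"dz":0,"ax":0,"ay":0,"az":38.5,"grip":0.3},
    {"dx":225,"dy":-741,"dz":0,"ax":0,"ay":0,"az":38.5,"grip":0.3},
    {"dx":225,"dy":-741,"dz":0,"ax":0,"ay":0,"az":38.5,"grip":0.3},
    {"dx":225,"dy":-741,"dz":0,"ax":0,"ay":0,"az":38.5,"grip":0.3},
    {"dx":225,"dy":-741,"dz":0,"ax":0,"ay":0,"az":38.5,"grip":0.3},
    {"dx":225,"dy":-741,"dz":0,"ax":0,"ay":0,"az":38.5,"grip":0.3},
    {"dx":225,"dy":-741,"dz":0,"ax":0,"ay":0,"az":38.5,"grip":0.3},
  ],
  newtons=40,
)

```text
t: 2.15
ee_pos: [0.4853, -0.2279, 0.2309]
orientation: [0.315, -3.125, -0.002]
wrist_force: [-0.0, 0.1, 0.7]
finger_gap: 0.0556
gripper_force: 0.0
```

```bash
python3 - <<'E'
from h import *
im,d,p=cap('wrist','w2')
hsv=cv2.cvtColor(im,cv2.COLOR_BGR2HSV); X=cloud(d,p)
m=(hsv[...,2]<70)
n,l,st,c=cv2.connectedComponentsWithStats(m.astype(np.uint8))
for i in range(1,n):
    if st[i,4]>300:
        v,u=np.nonzero(l==i); q=atz(np.c_[u,v],.028,p)[:,:2]*1000
        print(st[i],np.round(np.nanmedian(X[l==i][:,2]),3),[np.round(a,1) for a in cv2.minAreaRect(q.astype(np.float32))])
E
```

```text
[ 176  121   45  122 1783] 0.028 [array([ 499.6, -317.1]), array([137.5,  52.6]), np.float64(8.9)]
[ 269  124   19   91 1483] 0.028 [array([ 466.7, -229.9]), array([100.5,  19.5]), np.float64(12.0)]
[    0   196   560   224 52021] 0.311 [array([ 673.5, -182.5]), array([367.8, 905.9]), np.float64(11.4)]
```

View pics/w2.png

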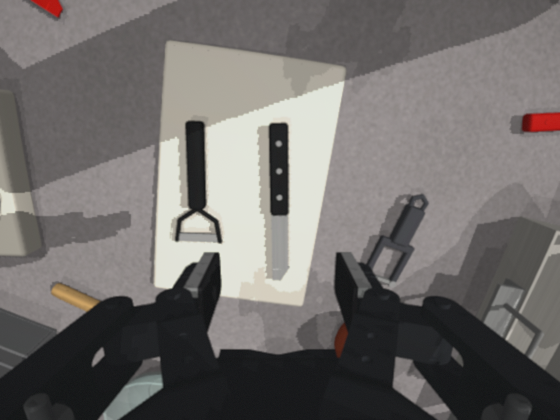

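The wrist view shows the knife handle at (279,169), axis aligned with the gripper (12°), centre (467,-230) at z 28 mm, which matches the top camera. The peeler at (196,165) is well clear. Now I'll descend, grip and lift.

jog_arm(
  motion=[
    {"dx":1,"dy":3,"dz":-60,"ax":0,"ay":0,"az":0.5,"grip":0.3},
    {"dx":1,"dy":3,"dz":-120,"ax":0,"ay":0,"az":0.5,"grip":0.3},
    {"dx":1,"dy":3,"dz":-180,"ax":0,"ay":0,"az":0.5,"grip":0.3},
    {"dx":1,"dy":3,"dz":-205,"ax":0,"ay":0,"az":0.5,"grip":0.3},
    {"dx":1,"dy":3,"dz":-216,"ax":0,"ay":0,"az":0.5,"grip":0.3},
    {"dx":1,"dy":3,"dz":-216,"ax":0,"ay":0,"az":0.5,"grip":0.3},
    {"dx":1,"dy":3,"dz":-216,"ax":0,"ay":0,"az":0.5,"grip":-1},
    {"dx":1,"dy":3,"dz":-216,"ax":0,"ay":0,"az":0.5,"grip":-1},
    {"dx":1,"dy":3,"dz":-216,"ax":0,"ay":0,"az":0.5,"grip":-1},
    {"dx":1,"dy":3,"dz":-216,"ax":0,"ay":0,"az":0.5,"grip":-1},
    {"dx":1,"dy":3,"dz":-200,"ax":0,"ay":0,"az":0.5,"grip":-1},
    {"dx":1,"dy":3,"dz":-140,"ax":0,"ay":0,"az":0.5,"grip":-1},
    {"dx":1,"dy":3,"dz":-80,"ax":0,"ay":0,"az":0.5,"grip":-1},
    {"dx":1,"dy":3,"dz":-36,"ax":0,"ay":0,"az":0.5,"grip":-1},
    {"dx":1,"dy":3,"dz":-36,"ax":0,"ay":0,"az":0.5,"grip":-1},
  ],
  newtons=50,
)

```text
t: 4.08
ee_pos: [0.489, -0.227, 0.2007]
orientation: [-0.328, 3.117, -0.009]
wrist_force: [-0.3, -0.2, -1.0]
finger_gap: 0.0205
gripper_force: 49.3
```

jog_arm(
  motion=[
    {"dx":12,"dy":60,"dz":0,"ax":0,"ay":0,"az":-6,"grip":-1},
    {"dx":25,"dy":120,"dz":0,"ax":0,"ay":0,"az":-12.5,"grip":-1},
    {"dx":37,"dy":180,"dz":0,"ax":0,"ay":0,"az":-12.5,"grip":-1},
    {"dx":50,"dy":240,"dz":0,"ax":0,"ay":0,"az":-12.5,"grip":-1},
    {"dx":62,"dy":300,"dz":0,"ax":0,"ay":0,"az":-12.5,"grip":-1},
    {"dx":74,"dy":355,"dz":0,"ax":0,"ay":0,"az":-12.5,"grip":-1},
    {"dx":77,"dy":376,"dz":0,"ax":0,"ay":0,"az":-12.5,"grip":-1},
    {"dx":77,"dy":376,"dz":0,"ax":0,"ay":0,"az":-12.5,"grip":-1},
    {"dx":77,"dy":376,"dz":0,"ax":0,"ay":0,"az":-12.5,"grip":-1},
  ],
)

```text
t: 5.2
ee_pos: [0.5633, 0.1493, 0.1949]
orientation: [-0.015, -3.14, 0.001]
wrist_force: [-0.0, -1.0, -0.6]
finger_gap: 0.0206
gripper_force: 49.4
```

```bash
python3 - <<'E'
from h import *
s=bot.state();print(s['ee_pos'],s['orientation'],s['joints'])
im,d,p=cap('wrist','w3')
X=cloud(d,p);print(np.round(X[100:300:25,280],3).tolist())
im,d,p=cap('scene','s3')
cv2.imwrite('pics/s3c.png',np.hstack([cv2.resize(im[100:310,290:530],None,fx=1.6,fy=1.6),cv2.resize(cv2.imread('pics/w3.png'),(415,336))]))
E
```

```text
[0.56333816 0.14925313 0.19485303] [-1.47480553e-02 -3.14028199e+00  1.04709015e-03] [ 1.21544865e-01  3.41616089e-01 -3.42813137e-03  1.22710178e+00
 -5.00923152e-04  1.30937956e-01]
[[0.471, 0.153, 0.004], [0.496, 0.151, 0.205], [0.506, 0.151, 0.206], [0.517, 0.151, 0.205], [0.527, 0.151, 0.206], [0.539, 0.151, 0.205], [0.551, 0.151, 0.205], [0.563, 0.151, 0.206]]
```

View pics/s3c.png

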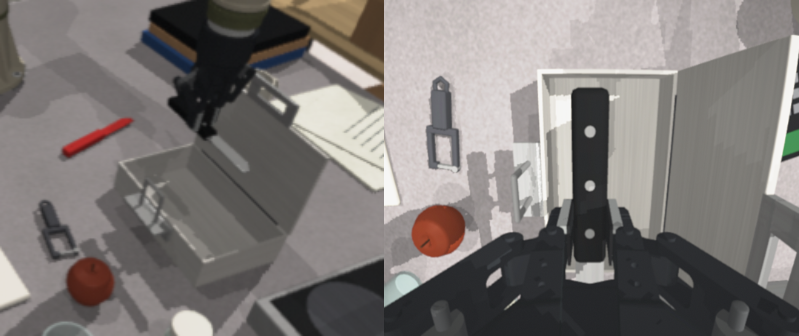

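The left view shows the knife held above the box with the blade over the cavity. The wrist view (right) shows the handle parallel to the box walls, with the hook and staple also in sight. I'll refine the box and hook positions from this wrist frame.

```bash
python3 - <<'E'
from h import *
im,d,p=load('w3'); X=cloud(d,p); Z=X[...,2]*1000; XY=X*1000
rim=(Z>56)&(Z<64); rim[260:]=0
q=XY[rim]; print('rim n',len(q),'x',np.percentile(q[:,0],[.5,5,50]),'y',np.percentile(q[:,1],[.5,2,50,98,99.5]), 'z',np.median(q[:,2]))
k=q[(q[:,1]>95)&(q[:,1]<230)&(q[:,0]<480)]; print('near wall fit',np.polyfit(k[:,1],k[:,0],1), k[:,0].min(),k[:,0].max())
k=q[(q[:,1]<105)&(q[:,0]>480)]; print('front wall',np.polyfit(k[:,0],k[:,1],1),k[:,1].min(),k[:,1].max(),np.percentile(k[:,0],[0,100]))
st=(Z>70)&(Z<125)&(XY[...,1]<80)&(XY[...,1]>40)&(XY[...,0]>500)&(XY[...,0]<650); st[300:]=0
for a in XY[st][::max(1,st.sum()//25)]: print(np.round(a).tolist(),end=' ')
hk=(Z>5)&(Z<25)&(XY[...,1]<-30)&(XY[...,0]<600)&(XY[...,0]>430); n,l,s,c=cv2.connectedComponentsWithStats(hk.astype(np.uint8))
print()
for i in range(1,n):
    if s[i,4]>200: q=XY[l==i]; print('hook',s[i],np.median(q[:,2]),[np.round(a,1) for a in cv2.minAreaRect(q[:,:2].astype(np.float32))])
    if s[i,4]>200:
        g=q[q[:,2]>16]; print('grip',[np.round(a,1) for a in cv2.minAreaRect(g[:,:2].astype(np.float32))], g[:,2].max(), len(g))
cv2.imwrite('pics/w3h.png',cv2.resize(im[80:350,0:270],None,fx=2.2,fy=2.2,interpolation=cv2.INTER_CUBIC))
E
```

```text
rim n 4647 x [463.58008291 465.12685787 547.82716497] y [ 55.29946799  57.40236179  93.92762424 250.19253529 250.8551759 ] z 59.515927024892164
near wall fit [7.58033598e-03 4.64922728e+02] 463.34886487022 476.44958793275373
front wall [-1.17352381e-01  1.46032684e+02] 54.18686068976468 94.60573009522905 [480.59628484 621.85762362]
[562.0, 70.0, 70.0] [565.0, 75.0, 74.0] [564.0, 75.0, 89.0] [563.0, 73.0, 101.0] [562.0, 72.0, 112.0] [566.0, 75.0, 105.0] [566.0, 75.0, 112.0] [569.0, 73.0, 115.0] [571.0, 74.0, 116.0] [574.0, 71.0, 116.0] [578.0, 75.0, 113.0] [581.0, 69.0, 115.0] [584.0, 74.0, 114.0] [587.0, 73.0, 115.0] [590.0, 75.0, 115.0] [607.0, 70.0, 79.0] [593.0, 74.0, 116.0] [594.0, 70.0, 116.0] [607.0, 73.0, 88.0] [607.0, 70.0, 94.0] [599.0, 75.0, 115.0] [601.0, 74.0, 114.0] [604.0, 75.0, 112.0] [605.0, 70.0, 115.0] [610.0, 75.0, 108.0] [610.0, 72.0, 115.0] 
hook [  57   95   45  121 2893] 13.764941527591334 [array([523.4, -63.3]), array([ 47.2, 125.9]), np.float64(81.4)]
grip [array([496.4, -62.3]), array([32.7, 66.9]), np.float64(85.8)] 22.748465261261675 1043
hook [  0 179  13  47 340] 9.598982579835546 [array([ 573.8, -166. ]), array([12. , 53.3]), np.float64(84.1)]Traceback (most recent call last):
  File "<stdin>", line 14, in <module>
    return umr_maximum(a, axis, None, out, keepdims, initial, where)
ValueError: zero-size array to reduction operation maximum which has no identity
```

jog_arm(
  motion=[
    {"dx":0,"dy":0,"dz":-60,"ax":0,"ay":0,"az":0,"grip":-1},
    {"dx":0,"dy":0,"dz":-120,"ax":0,"ay":0,"az":0,"grip":-1},
    {"dx":0,"dy":0,"dz":-160,"ax":0,"ay":0,"az":0,"grip":-1},
    {"dx":0,"dy":0,"dz":-180,"ax":0,"ay":0,"az":0,"grip":-1},
    {"dx":0,"dy":0,"dz":-186,"ax":0,"ay":0,"az":0,"grip":-1},
    {"dx":0,"dy":0,"dz":-186,"ax":0,"ay":0,"az":0,"grip":-1},
    {"dx":0,"dy":0,"dz":-186,"ax":0,"ay":0,"az":0,"grip":-1},
  ],
)

```text
t: 6.18
ee_pos: [0.5648, 0.1499, 0.0103]
orientation: [0.015, 3.14, 0.001]
wrist_force: [0.8, -0.4, -1.0]
finger_gap: 0.0206
gripper_force: 49.4
```

The knife is on the floor of the box. I'll release it and lift.

jog_arm(
  motion=[
    {"dx":0,"dy":0,"dz":-1,"ax":0,"ay":0,"az":0,"grip":-1},
    {"dx":0,"dy":0,"dz":-1,"ax":0,"ay":0,"az":0,"grip":0},
    {"dx":0,"dy":0,"dz":-1,"ax":0,"ay":0,"az":0,"grip":0},
    {"dx":0,"dy":0,"dz":-1,"ax":0,"ay":0,"az":0,"grip":0},
    {"dx":0,"dy":0,"dz":20,"ax":0,"ay":0,"az":0,"grip":0},
    {"dx":0,"dy":0,"dz":80,"ax":0,"ay":0,"az":0,"grip":0},
    {"dx":0,"dy":0,"dz":140,"ax":0,"ay":0,"az":0,"grip":0},
    {"dx":0,"dy":0,"dz":200,"ax":0,"ay":0,"az":0,"grip":-1},
    {"dx":0,"dy":0,"dz":260,"ax":0,"ay":0,"az":0,"grip":-1},
    {"dx":0,"dy":0,"dz":290,"ax":0,"ay":0,"az":0,"grip":-1},
    {"dx":0,"dy":0,"dz":290,"ax":0,"ay":0,"az":0,"grip":-1},
  ],
)

```text
t: 7.55
ee_pos: [0.5652, 0.1507, 0.3025]
orientation: [0.013, 3.136, 0.001]
wrist_force: [0.6, 0.7, -0.6]
finger_gap: 0.0001
gripper_force: 0.0
```

```bash
python3 - <<'E'
from h import *
s=bot.state();print(s['t'],s['ee_pos'],s['joints'],s['finger_gap'])
im,d,p=cap('wrist','w4'); X=cloud(d,p)*1000; 
# lid: points near y 200..300, z 70..270
q=X[:250][(X[:250,:,2]>75)&(X[:250,:,1]>195)&(X[:250,:,1]<330)&(X[:250,:,2]<280)]
print(len(q)); 
for lo in range(75,265,20):
    k=q[(q[:,2]>lo)&(q[:,2]<lo+20)]; 
    if len(k): print(lo,np.round([np.median(k[:,1]),k[:,0].min(),k[:,0].max()]))
im2,d2,p2=load('top'); X2=cloud(d2,p2)*1000; q=X2[(X2[...,0]>450)&(X2[...,0]<720)&(X2[...,1]>195)&(X2[...,1]<300)&(X2[...,2]>75)]
for lo in range(75,265,20):
    k=q[(q[:,2]>lo)&(q[:,2]<lo+20)]; 
    if len(k): print('top',lo,np.round([np.median(k[:,1]),k[:,0].min(),k[:,0].max()]))
E
```

```text
7.55 [0.56518267 0.15069495 0.30247529] [1.23330960e-01 3.21697785e-01 2.30478958e-01 1.47361361e+00
 7.45523443e-05 1.31524471e-01] 0.00012888695328611607
11203
75 [250. 465. 651.]
95 [250. 465. 643.]
115 [250. 465. 636.]
135 [250. 465. 628.]
155 [250. 466. 618.]
175 [250. 465. 610.]
195 [250. 465. 603.]
215 [251. 465. 594.]
235 [249. 543. 580.]
255 [251. 543. 578.]
top 75 [249. 464. 714.]
top 95 [250. 464. 715.]
top 115 [249. 464. 713.]
top 135 [248. 464. 712.]
top 155 [246. 465. 714.]
top 175 [246. 465. 713.]
top 195 [247. 464. 713.]
top 215 [248. 466. 715.]
top 235 [247. 542. 635.]
top 255 [249. 544. 635.]
```

View pics/w4.png

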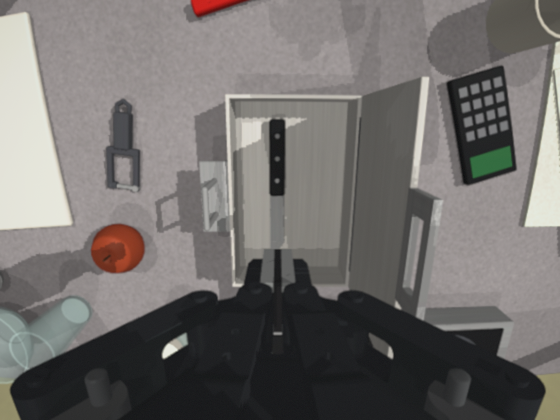

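The knife lies inside the box (handle (277,155), blade (278,225)). The lid is upright with its inner face at y≈249 and spans x 464–714; the tongue is at x 542–635. Next I'll go over and behind the lid, at x≈500 to miss the tongue, with the fingers shut.

jog_arm(
  motion=[
    {"dx":-64,"dy":0,"dz":20,"ax":0,"ay":0,"az":0,"grip":-1},
    {"dx":-64,"dy":60,"dz":20,"ax":0,"ay":0,"az":0,"grip":-1},
    {"dx":-64,"dy":120,"dz":20,"ax":0,"ay":0,"az":0,"grip":-1},
    {"dx":-64,"dy":155,"dz":10,"ax":0,"ay":0,"az":0,"grip":-1},
    {"dx":-64,"dy":155,"dz":-40,"ax":0,"ay":0,"az":0,"grip":-1},
    {"dx":-64,"dy":155,"dz":-98,"ax":0,"ay":0,"az":0,"grip":-1},
    {"dx":-64,"dy":135,"dz":-98,"ax":0,"ay":0,"az":0,"grip":-1},
    {"dx":-64,"dy":135,"dz":-98,"ax":0,"ay":0,"az":0,"grip":-1},
  ],
)

```text
t: 8.6
ee_pos: [0.4997, 0.2839, 0.2014]
orientation: [-0.016, -3.14, 0.001]
wrist_force: [0.6, -0.5, 0.6]
finger_gap: -0.0
gripper_force: 0.0
```

jog_arm(
  motion=[
    {"dx":0,"dy":-20,"dz":0,"ax":0,"ay":0,"az":0,"grip":-1},
    {"dx":0,"dy":-32,"dz":0,"ax":0,"ay":0,"az":0,"grip":-1},
    {"dx":0,"dy":-45,"dz":-2,"ax":0,"ay":0,"az":0,"grip":-1},
    {"dx":0,"dy":-57,"dz":-5,"ax":0,"ay":0,"az":0,"grip":-1},
    {"dx":0,"dy":-69,"dz":-8,"ax":0,"ay":0,"az":0,"grip":-1},
    {"dx":0,"dy":-80,"dz":-13,"ax":0,"ay":0,"az":0,"grip":-1},
    {"dx":0,"dy":-91,"dz":-19,"ax":0,"ay":0,"az":0,"grip":-1},
    {"dx":0,"dy":-101,"dz":-26,"ax":0,"ay":0,"az":0,"grip":-1},
    {"dx":0,"dy":-111,"dz":-33,"ax":0,"ay":0,"az":0,"grip":-1},
    {"dx":0,"dy":-120,"dz":-41,"ax":0,"ay":0,"az":0,"grip":-1},
    {"dx":0,"dy":-128,"dz":-50,"ax":0,"ay":0,"az":0,"grip":-1},
    {"dx":0,"dy":-135,"dz":-60,"ax":0,"ay":0,"az":0,"grip":-1},
    {"dx":0,"dy":-142,"dz":-70,"ax":0,"ay":0,"az":0,"grip":-1},
    {"dx":0,"dy":-148,"dz":-81,"ax":0,"ay":0,"az":0,"grip":-1},
    {"dx":0,"dy":-153,"dz":-92,"ax":0,"ay":0,"az":0,"grip":-1},
    {"dx":0,"dy":-156,"dz":-104,"ax":0,"ay":0,"az":0,"grip":-1},
    {"dx":0,"dy":-159,"dz":-116,"ax":0,"ay":0,"az":0,"grip":-1},
    {"dx":0,"dy":-160,"dz":-126,"ax":0,"ay":0,"az":0,"grip":-1},
    {"dx":0,"dy":-160,"dz":-133,"ax":0,"ay":0,"az":0,"grip":-1},
    {"dx":0,"dy":-160,"dz":-135,"ax":0,"ay":0,"az":0,"grip":-1},
  ],
)

```text
t: 11.1
ee_pos: [0.4994, 0.1255, 0.066]
orientation: [-0.013, -3.141, 0.0]
wrist_force: [-3.9, -1.0, 11.0]
finger_gap: 0.0002
gripper_force: 5.5
```

The lid is pressed shut (TCP at z 66 mm, 11 N upward). I'll lift, go over the hook and check both.

jog_arm(
  motion=[
    {"dx":0,"dy":0,"dz":60,"ax":0,"ay":0,"az":0,"grip":-0.5},
    {"dx":0,"dy":0,"dz":120,"ax":0,"ay":0,"az":0,"grip":0.2},
    {"dx":2,"dy":-60,"dz":135,"ax":0,"ay":0,"az":-8,"grip":0.2},
    {"dx":2,"dy":-120,"dz":135,"ax":0,"ay":0,"az":-8,"grip":0.2},
    {"dx":2,"dy":-175,"dz":135,"ax":0,"ay":0,"az":-8,"grip":0.2},
    {"dx":2,"dy":-187,"dz":135,"ax":0,"ay":0,"az":-8,"grip":0.2},
    {"dx":2,"dy":-187,"dz":135,"ax":0,"ay":0,"az":-8,"grip":0.2},
    {"dx":2,"dy":-187,"dz":135,"ax":0,"ay":0,"az":-8,"grip":0.2},
  ],
)

```text
t: 12.1
ee_pos: [0.5017, -0.0603, 0.2013]
orientation: [-0.23, -3.133, -0.001]
wrist_force: [0.8, 0.0, 0.1]
finger_gap: 0.0512
gripper_force: 0.0
```

```bash
python3 - <<'E'
from h import *
s=bot.state();print(s['t'],s['ee_pos'],s['orientation'],s['finger_gap'])
im,d,p=cap('wrist','w5'); X=cloud(d,p)*1000; Z=X[...,2]
a,dd,pp=cap('scene','s5')
tt,td,tp=cap('top','t5'); XT=cloud(td,tp)*1000
m=(XT[...,0]>480)&(XT[...,0]<700)&(XT[...,1]>100)&(XT[...,1]<240); print('lid z',np.percentile(XT[m][:,2],[5,50,95]), np.polyfit(XT[m][:,1],XT[m][:,2],1))
hsv=cv2.cvtColor(im,cv2.COLOR_BGR2HSV)
hk=(Z>7)&(Z<30)&(X[...,0]<600)&(X[...,0]>420)&(X[...,1]<-20)&(X[...,1]>-120); hk[330:]=0
n,l,st,c=cv2.connectedComponentsWithStats(hk.astype(np.uint8))
for i in range(1,n):
    if st[i,4]>200: q=X[l==i]; print('hook',st[i],np.median(q[:,2]),[np.round(a,1) for a in cv2.minAreaRect(q[:,:2].astype(np.float32))])
cv2.imwrite('pics/v5.png',np.hstack([im[:,:400],cv2.resize(a[100:300,300:490],(400,420))]))
E
```

```text
12.1 [ 0.50174812 -0.06025785  0.20125085] [-2.29880395e-01 -3.13284623e+00 -1.07780484e-03] 0.051247255354677564
lid z [60.01983709 64.9433615  69.56903177] [-5.51431822e-04  6.50150830e+01]
hook [ 256  151   42  111 2218] 14.559425799403863 [array([523.5, -63.5]), array([ 45.9, 126.8]), np.float64(81.8)]
```

View pics/v5.png

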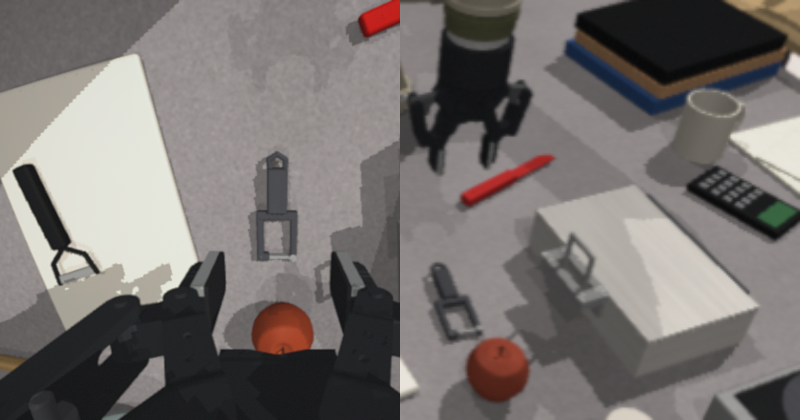

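The lid is shut flat with the staple standing through the tongue. The hook lies in line with the fingers (grip at (277,190) in the left picture), origin (503,-61) and axis -8°. Time to grip it.

jog_arm(
  motion=[
    {"dx":1.5,"dy":0,"dz":-60,"ax":0,"ay":0,"az":0,"grip":0.2},
    {"dx":1.5,"dy":0,"dz":-120,"ax":0,"ay":0,"az":0,"grip":0.2},
    {"dx":1.5,"dy":0,"dz":-170,"ax":0,"ay":0,"az":0,"grip":0.2},
    {"dx":1.5,"dy":0,"dz":-190,"ax":0,"ay":0,"az":0,"grip":0.2},
    {"dx":1.5,"dy":0,"dz":-198,"ax":0,"ay":0,"az":0,"grip":0.2},
    {"dx":1.5,"dy":0,"dz":-198,"ax":0,"ay":0,"az":0,"grip":0.2},
    {"dx":1.5,"dy":0,"dz":-198,"ax":0,"ay":0,"az":0,"grip":-1},
    {"dx":1.5,"dy":0,"dz":-198,"ax":0,"ay":0,"az":0,"grip":-1},
    {"dx":1.5,"dy":0,"dz":-198,"ax":0,"ay":0,"az":0,"grip":-1},
    {"dx":1.5,"dy":0,"dz":-198,"ax":0,"ay":0,"az":0,"grip":-1},
    {"dx":1.5,"dy":0,"dz":-198,"ax":0,"ay":0,"az":0,"grip":-1},
  ],
  newtons=80,
)

```text
t: 13.62
ee_pos: [0.5044, -0.0617, 0.0047]
orientation: [0.232, 3.13, -0.0]
wrist_force: [-1.1, 1.0, 5.9]
finger_gap: 0.0197
gripper_force: 78.6
```

jog_arm(
  motion=[
    {"dx":0,"dy":0,"dz":50,"ax":0,"ay":0,"az":0,"grip":-1},
    {"dx":0,"dy":0,"dz":110,"ax":0,"ay":0,"az":0,"grip":-1},
    {"dx":0,"dy":0,"dz":170,"ax":0,"ay":0,"az":0,"grip":-1},
    {"dx":10,"dy":25,"dz":198,"ax":0,"ay":0,"az":-10,"grip":-1},
    {"dx":20,"dy":55,"dz":198,"ax":0,"ay":0,"az":-20,"grip":-1},
    {"dx":30,"dy":85,"dz":198,"ax":0,"ay":0,"az":-30,"grip":-1},
    {"dx":40,"dy":115,"dz":198,"ax":0,"ay":0,"az":-40,"grip":-1},
    {"dx":50,"dy":150,"dz":198,"ax":0,"ay":0,"az":-50,"grip":-1},
    {"dx":60,"dy":180,"dz":198,"ax":0,"ay":0,"az":-60,"grip":-1},
    {"dx":60,"dy":210,"dz":198,"ax":0,"ay":0,"az":-70,"grip":-1},
    {"dx":60,"dy":227,"dz":198,"ax":0,"ay":0,"az":-80,"grip":-1},
    {"dx":60,"dy":227,"dz":198,"ax":0,"ay":0,"az":-82,"grip":-1},
    {"dx":60,"dy":227,"dz":198,"ax":0,"ay":0,"az":-82,"grip":-1},
    {"dx":60,"dy":227,"dz":198,"ax":0,"ay":0,"az":-82,"grip":-1},
  ],
)

```text
t: 15.38
ee_pos: [0.5634, 0.1646, 0.2014]
orientation: [2.23, 2.213, -0.0]
wrist_force: [0.3, 0.2, -1.2]
finger_gap: 0.0194
gripper_force: 78.9
```

```bash
python3 - <<'E'
from h import *
s=bot.state();print(s['t'],s['ee_pos'],s['orientation'],s['joints'],s['finger_gap'])
im,d,p=cap('wrist','w6'); X=cloud(d,p)*1000; Z=X[...,2]
a,dd,pp=cap('scene','s6'); tt,td,tp=cap('top','t6'); XT=cloud(td,tp)*1000
for nm,Y in(('wrist',X[:330]),('top',XT)):
    m=(Y[...,2]>75)&(Y[...,2]<125)&(Y[...,1]>40)&(Y[...,1]<95)&(Y[...,0]>530)&(Y[...,0]<640)
    q=Y[m]; 
    if len(q): print(nm,len(q),np.percentile(q,[2,50,98],axis=0).round().tolist())
cv2.imwrite('pics/v6.png',np.hstack([im[:,100:500],cv2.resize(a[80:290,310:510],(400,420))]))
E
```

```text
15.375 [0.56339705 0.16456916 0.20142602] [ 2.22996851e+00  2.21251908e+00 -3.48131589e-05] [ 1.47582262e-01  3.45816931e-01  1.88190089e-02  1.24366504e+00
 -2.18847712e-04  1.72623423e+00] 0.019396610248342147
top 45 [[562.0, 66.0, 77.0], [587.0, 69.0, 112.0], [609.0, 75.0, 119.0]]
```

View pics/v6.png

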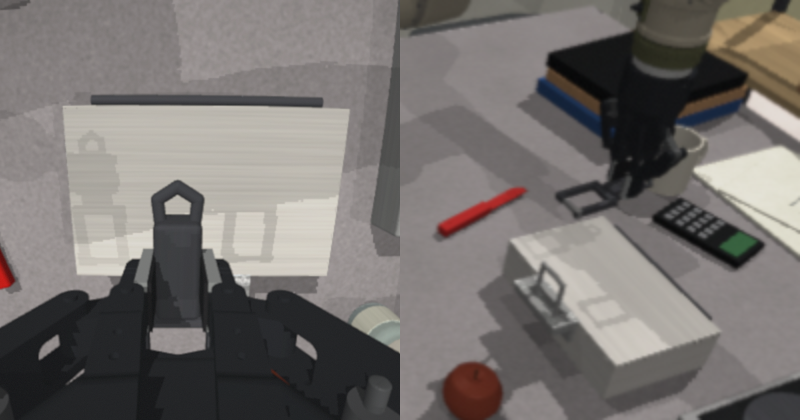

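The hook is held with its mouth facing the staple (right picture: hook at (590,198), staple at (548,285)). I'll measure its offset in the hand from the wrist depth.

```bash
python3 - <<'E'
from h import *
im,d,p=load('w6'); X=cloud(d,p)*1000
# column through grip: image col ~100+178, rows 180-325
for r in range(180,335,8): print(r,np.round(X[r,277]).tolist())
r=300; print([np.round(X[r,c]).tolist() for c in range(250,308,4)])
t,td,tp=load('t6'); XT=cloud(td,tp)*1000
m=(XT[...,2]>195)&(XT[...,2]<225)&(XT[...,1]<140)&(XT[...,1]>60)&(XT[...,0]>520)&(XT[...,0]<620); q=XT[m]; print(len(q),np.percentile(q,[1,50,99],axis=0).round().tolist())
m=(XT[...,2]>195)&(XT[...,2]<225)&(XT[...,1]<115)&(XT[...,1]>60)&(XT[...,0]>520)&(XT[...,0]<620);q=XT[m];print(len(q),np.percentile(q,[1,50,99],axis=0).round().tolist())
E
```

```text
180 [564.0, 210.0, 209.0]
188 [564.0, 206.0, 211.0]
196 [564.0, 170.0, 66.0]
204 [564.0, 163.0, 67.0]
212 [564.0, 155.0, 66.0]
220 [564.0, 191.0, 209.0]
228 [564.0, 190.0, 217.0]
236 [564.0, 186.0, 217.0]
244 [564.0, 182.0, 216.0]
252 [564.0, 179.0, 216.0]
260 [564.0, 175.0, 217.0]
268 [564.0, 171.0, 216.0]
276 [564.0, 167.0, 216.0]
284 [564.0, 163.0, 216.0]
292 [564.0, 158.0, 216.0]
300 [564.0, 154.0, 216.0]
308 [564.0, 149.0, 214.0]
316 [564.0, 145.0, 214.0]
324 [564.0, 137.0, 210.0]
332 [562.0, -25.0, 1.0]
[[554.0, 169.0, 239.0], [554.0, 161.0, 227.0], [555.0, 153.0, 214.0], [557.0, 154.0, 215.0], [559.0, 154.0, 215.0], [560.0, 154.0, 215.0], [562.0, 154.0, 216.0], [564.0, 155.0, 216.0], [566.0, 154.0, 216.0], [568.0, 154.0, 215.0], [570.0, 154.0, 215.0], [572.0, 154.0, 215.0], [574.0, 153.0, 214.0], [574.0, 163.0, 231.0], [575.0, 168.0, 239.0]]
173 [[539.0, 82.0, 197.0], [563.0, 111.0, 207.0], [585.0, 139.0, 213.0]]
94 [[539.0, 82.0, 197.0], [557.0, 93.0, 205.0], [583.0, 113.0, 211.0]]
```

Hook offsets check out: the grip spans y 141–190, so its origin is at y≈165.5, its underside is about 2.5 mm below the TCP, and the prong tips are at y≈82. Leg_a is at about (565, 69.5). I'll come down over the lid, then push toward -y.

jog_arm(
  motion=[
    {"dx":-1.5,"dy":4,"dz":-60,"ax":0,"ay":0,"az":0,"grip":-1},
    {"dx":-1.5,"dy":4,"dz":-105,"ax":0,"ay":0,"az":0,"grip":-1},
    {"dx":-1.5,"dy":4,"dz":-123,"ax":0,"ay":0,"az":0,"grip":-1},
    {"dx":-1.5,"dy":4,"dz":-129,"ax":0,"ay":0,"az":0,"grip":-1},
    {"dx":-1.5,"dy":4,"dz":-129,"ax":0,"ay":0,"az":0,"grip":-1},
    {"dx":-1.5,"dy":0,"dz":-129,"ax":0,"ay":0,"az":0,"grip":-1},
    {"dx":-1.5,"dy":-4,"dz":-129,"ax":0,"ay":0,"az":0,"grip":-1},
    {"dx":-1.5,"dy":-8,"dz":-129,"ax":0,"ay":0,"az":0,"grip":-1},
    {"dx":-1.5,"dy":-12,"dz":-129,"ax":0,"ay":0,"az":0,"grip":-1},
    {"dx":-1.5,"dy":-16,"dz":-129,"ax":0,"ay":0,"az":0,"grip":-1},
    {"dx":-1.5,"dy":-20,"dz":-129,"ax":0,"ay":0,"az":0,"grip":-1},
    {"dx":-1.5,"dy":-24,"dz":-129,"ax":0,"ay":0,"az":0,"grip":-1},
  ],
)

```text
t: 17.02
ee_pos: [0.5621, 0.1421, 0.0724]
orientation: [-2.229, -2.213, -0.003]
wrist_force: [1.3, 5.4, -1.2]
finger_gap: 0.0199
gripper_force: 78.9
```

The +y reaction of 5.4 N fits the leg pushing the gate open, so I'll push on.

jog_arm(
  motion=[
    {"dx":0,"dy":-4,"dz":0,"ax":0,"ay":0,"az":0,"grip":-1},
    {"dx":0,"dy":-8,"dz":0,"ax":0,"ay":0,"az":0,"grip":-1},
    {"dx":0,"dy":-12,"dz":0,"ax":0,"ay":0,"az":0,"grip":-1},
    {"dx":0,"dy":-16,"dz":0,"ax":0,"ay":0,"az":0,"grip":-1},
    {"dx":0,"dy":-20,"dz":0,"ax":0,"ay":0,"az":0,"grip":-1},
    {"dx":0,"dy":-24,"dz":0,"ax":0,"ay":0,"az":0,"grip":-1},
    {"dx":0,"dy":-28,"dz":0,"ax":0,"ay":0,"az":0,"grip":-1},
    {"dx":0,"dy":-30,"dz":0,"ax":0,"ay":0,"az":0,"grip":-1},
    {"dx":0,"dy":-30,"dz":0,"ax":0,"ay":0,"az":0,"grip":-1},
    {"dx":0,"dy":-30,"dz":0,"ax":0,"ay":0,"az":0,"grip":-1},
  ],
)

```text
t: 18.27
ee_pos: [0.5618, 0.1115, 0.0723]
orientation: [-2.231, -2.212, 0.0]
wrist_force: [-0.5, 0.7, -0.4]
finger_gap: 0.0204
gripper_force: 78.9
```

The force dropped to 0.7 N, so the gate should have snapped shut. A close look before releasing:

```bash
python3 - <<'E'
from h import *
a,dd,pp=cap('scene','s7'); t,td,tp=cap('top','t7')
cv2.imwrite('pics/v7.png',np.hstack([cv2.resize(a[170:280,340:450],(420,420),interpolation=cv2.INTER_CUBIC),cv2.resize(t[130:210,170:240],(368,420),interpolation=cv2.INTER_CUBIC)]))
E
```

```text
(no output)
```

View pics/v7.png

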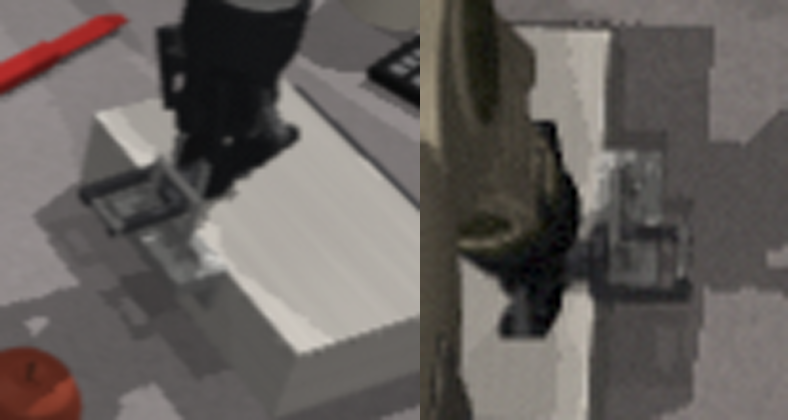

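The hook's prongs straddle leg_a, and a bright bar appears across the mouth at (685,255). I'll confirm with a gentle pull back: a shut gate should catch the leg after about 30 mm.

jog_arm(
  motion=[
    {"dx":0,"dy":8,"dz":0,"ax":0,"ay":0,"az":0,"grip":-1},
    {"dx":0,"dy":16,"dz":0,"ax":0,"ay":0,"az":0,"grip":-1},
    {"dx":0,"dy":24,"dz":0,"ax":0,"ay":0,"az":0,"grip":-1},
    {"dx":0,"dy":28,"dz":0,"ax":0,"ay":0,"az":0,"grip":-1},
    {"dx":0,"dy":31,"dz":0,"ax":0,"ay":0,"az":0,"grip":-1},
    {"dx":0,"dy":33,"dz":0,"ax":0,"ay":0,"az":0,"grip":-1},
    {"dx":0,"dy":34,"dz":0,"ax":0,"ay":0,"az":0,"grip":-1},
  ],
)

```text
t: 19.25
ee_pos: [0.5619, 0.1427, 0.072]
orientation: [2.23, 2.207, -0.007]
wrist_force: [1.3, -12.0, -3.0]
finger_gap: 0.0201
gripper_force: 78.8
```

A -12 N reaction confirms the leg is caught behind the shut gate. I'll ease back, set the hook down on the lid, release and rise.

jog_arm(
  motion=[
    {"dx":0,"dy":-8,"dz":0,"ax":0,"ay":0,"az":0,"grip":-1},
    {"dx":0,"dy":-16,"dz":0,"ax":0,"ay":0,"az":0,"grip":-1},
    {"dx":0,"dy":-24,"dz":-1,"ax":0,"ay":0,"az":0,"grip":-1},
    {"dx":0,"dy":-24,"dz":-2.5,"ax":0,"ay":0,"az":0,"grip":-1},
    {"dx":0,"dy":-24,"dz":-2.5,"ax":0,"ay":0,"az":0,"grip":-1},
    {"dx":0,"dy":-24,"dz":-2.5,"ax":0,"ay":0,"az":0,"grip":0},
    {"dx":0,"dy":-24,"dz":-2.5,"ax":0,"ay":0,"az":0,"grip":0},
    {"dx":0,"dy":-24,"dz":-2.5,"ax":0,"ay":0,"az":0,"grip":0},
    {"dx":0,"dy":-24,"dz":-2.5,"ax":0,"ay":0,"az":0,"grip":0},
    {"dx":0,"dy":-24,"dz":20,"ax":0,"ay":0,"az":0,"grip":0},
    {"dx":0,"dy":-24,"dz":70,"ax":0,"ay":0,"az":0,"grip":0},
    {"dx":0,"dy":-24,"dz":130,"ax":0,"ay":0,"az":0,"grip":0},
    {"dx":0,"dy":-24,"dz":150,"ax":0,"ay":0,"az":0,"grip":0},
    {"dx":0,"dy":-24,"dz":150,"ax":0,"ay":0,"az":0,"grip":0},
    {"dx":0,"dy":-24,"dz":150,"ax":0,"ay":0,"az":0,"grip":0},
    {"dx":0,"dy":-24,"dz":150,"ax":0,"ay":0,"az":0,"grip":0},
  ],
)

```text
t: 21.25
ee_pos: [0.5608, 0.1214, 0.2204]
orientation: [-2.229, -2.211, 0.004]
wrist_force: [0.2, 0.3, 0.3]
finger_gap: 0.0426
gripper_force: 0.0
```

```bash
python3 - <<'E'
from h import *
s=bot.state();print(s['t'],s['ee_pos'],s['wrist_force'],s['finger_gap'])
im,d,p=cap('wrist','w8'); X=cloud(d,p)*1000; Z=X[...,2]
g=(Z>79)&(Z<95)&(X[...,0]>530)&(X[...,0]<600)&(X[...,1]>80)&(X[...,1]<200); q=X[:330][g[:330]]
print(len(q),np.percentile(q,[1,50,99],axis=0).round().tolist() if len(q) else '')
m=(X[...,0]>480)&(X[...,0]<540)&(X[...,1]>120)&(X[...,1]<230); print('lid z',np.median(Z[m]),m.sum())
E
```

```text
21.25 [0.56080832 0.12143672 0.22036485] [0.16679656 0.25069476 0.26974877] 0.042612879458443775
1923 [[542.0, 84.0, 79.0], [563.0, 123.0, 85.0], [583.0, 163.0, 89.0]]
lid z 278.39669768559054 22527
```

The hook is resting flat on the lid (grip top z≈85 mm, leg_a about 50 mm ahead of its origin) and the gripper is clear, so I'll hand the job in.

```bash
python3 -c "
from workcell import bot
print(bot.close_job())"
```

```text
the job is handed in; nothing more can be done
None
```

I handed the job in at about 21 s of the 61 allowed: the knife is in the box, the lid is shut over the staple, and the released hook is clipped on leg_a, its gate holding at 12 N in a pull test. The close call returned no verdict.

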